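Third hand at the clamp-up fixture

ROBOT

A 7-joint arm with a two-finger parallel gripper is mounted at the origin on a cart in front of the work surface, level with it; the furniture and walls round the work are solid. World frame = base frame: x ahead of the robot, y to its left, z up, the work surface at z = 0. Lengths are in m, angles in rad, forces in N, time in s.
With the tool pointing down it reaches from about 0.425 to 0.925 m from the base axis. Payload 6.8 kg.
Tool frame: the origin (TCP) lies midway between the tips of the shut fingers; the grasp point (between the pads) lies 19 mm behind it; z points along the fingers, x is the direction in which the jaws open and shut, and the axes are right-handed (so a half turn about z gives the same grasp; the last joint's range is limited). The gripper opens to 85 mm and grips with 20 to 120 N. Pads are 22 mm wide; open, the fingers measure 114 mm over their backs; the gripper's body (76 mm by 85 mm) begins 54 mm behind the grasp point. The pads swing forward as they close: fully open they stand 13 mm farther back than shut.
Start: joints at [1.207, 0.477, 0.022, 1.555, -0.011, 1.109, -0.083], TCP at [0.171, -0.653, 0.231] pointing down, gripper open.
Joint ranges: [-2.96, 2.96], [-0.34, 2.1], [-1.41, 1.46], [0.24, 2.44], [-1.37, 4.51], [0.17, 1.92], [-2.96, 2.96]. Speed limits (rad/s): [2.39, 2.39, 3.14, 3.14, 3.14, 3.14, 3.14].

INTERFACE

Orientations are given as a unit quaternion [w, x, y, z].
In Python, from station import bot, imaging, nets gives the robot as it stands. The module is installed in compiled form; this text tells all that it offers.
- The arm moves only by the tool apply_moves, never from a script. Its argument "moves" is text: rows parted by semicolons, each of 7 numbers parted by spaces: the gripper command: -1 is fully open, 1 is shut, values between are in proportion, then the shift along the tool's x, y, z normalised to -1 to 1, where 1 is 120 mm, then the turn, a rotation vector about the tool's x, y, z normalised to -1 to 1, where 1 is 4 degrees. In form: hand dx dy dz rx ry rz; .... A call has 1 to 12 rows; each row shifts and turns the commanded pose from where the row before left it, along the tool's axes as they then stand; what a row does not reach is not made up. A row lasts 1/12 s, in which the tool goes at most 41.7 mm and 7.16 degrees, less where a joint would pass 70% of its speed; a pose out of reach is approached as far as the arm can. A call with a number of a shift or a turn outside -1 to 1 is refused whole. A call with a gripper value outside its range is refused whole. The fingers move at their own pace and stop on an object; "force" is the grip in N (left out, the last holds). Time passes only in rows, so rows that do not move let the fingers close. It gives the time, the measured TCP pose, the force and the opening at its end, in the units of the state.
- bot.get_obs(): the state, without advancing time (a new reading comes with each control period).
- imaging.read_camera(name): name is "scene" or "top" or "wrist"; returns a dict with "image" (384x512x3 uint8, red, green, blue), "fx", "fy", "cx", "cy" (pixels), "dist_coeffs" ([k1, k2, p1, p2, k3] as OpenCV has them; the pictures are not rectified), "view" (4x4, takes a point from world to camera coordinates); the wrist camera has in their place "mount" (4x4, takes a point from camera to tool coordinates, whose origin is the TCP and whose axes are the tool frame's). Camera axes: x right, y down, z forward; pixel columns grow to the right and rows downward; lengths in m; the calibration is good to about 2 mm. A picture is of the moment at which its call begins: read the wrist's pose just before it. There is no depth.
- bot.hand_in(): hands the job in, once; it reports no verdict.
Trained networks look in a picture, given as the dict that the camera call returned (one of the last four; its "shot" number tells which), for a name from the list of things; names that differ only in an ending like _2 or _b are one class to them, and where a whole thing is asked for, a point or a joint stands for the part that bears it (a point fixed in the world has none). Each returns a list of dicts, best first, with "score" (0 to 1); they miss things now and then, are a little off and sometimes report something else, mostly with a low value. They report only what shows in the picture. A call takes as long as a camera call. They do not tell look-alikes from the thing itself.
- nets.spot_in(picture, name): "rect" ([left, top, right, bottom] in pixels, round what is visible of it).
- nets.outline_of(picture, name): "region" (384x512 bool, what is visible of it) and "rect" ([left, top, right, bottom] in pixels, round what is visible of it).
- nets.spot_point(picture, name): "location" ([column, row] in pixels: a listed point, or the origin of a listed thing).
The state is a dict: "t": time; "q": joint angles; "joint_vel": joint speeds; "joint_torque": joint torques, N m; "eef_pos": TCP position; "tool_rot": TCP orientation; "contact_force": force on the tool from outside, world axes, zero at the start; "torque": the same for the moment, N m; "gripper_width": opening from 0.0 (shut) to 1.0 (fully open).
Only numpy, scipy, OpenCV 4.12 (cv2) and the standard library are available. Lean on these libraries where they do the work, as an engineer would, in place of code of your own. Each camera call takes 0.05 s, during which the arm holds its last target.

TASK

Blow the fixture's seat clean by pressing the blue plunger of the purge pump all the way down to its stop, and let it come back up. Then take the copper insert, lay it flat on the fixture plate with a narrow end squarely against the middle of the brass pad of the sprung fence, and push the fence back with it until the red pointer stands in the green zone, never as far as the end stop. Finish holding it there, hand still on the insert and the push kept steady, for a colleague who will screw it down; leave everything else on the bench where it lies.

Things in the scene. Friction and masses are not known exactly. Their poses are not given: they have to be found in the camera images.
- fixture: Aluminium plate fixed to the bench, 12 mm thick, spanning x -65 to 115, y -65 to 125 mm from its origin, which lies at bench level below the seat's middle line. x points along the push, away from the robot, toward the fence; z up. The grey seat on it spans x -55 to 39, y -22 to 22 mm. A fixed spring block (x 80 to 115, y -62 to 62 mm, top 36 mm over the bench) stands behind the fence.
- plunger_top (a point): Centre of the flat top of the purge pump's blue plunger head (28 mm diameter), 78 mm above the bench when up, at fixture x -10, y 100 mm. The white barrel under it (radius 15, foot 20 mm) ends 55 mm above the bench; its thin nozzle points to the seat, ending at fixture y 57 mm, 17 to 29 mm above the bench.
- plunger (a joint): Travel of the spring plunger in m: 0 up, 0.012 down on its stop. Needs 2.3 N to start and 7.7 N at the stop; springs back when released.
- fence_slide (a joint): Travel of the sprung fence along the fixture's x axis in m: 0 at rest, 0.025 at its end stop. Push against it is 600 N per m of travel. A red pointer on the fence stands in the green zone (9 mm long) from 0.008 to 0.017, that is 4.8 to 10.2 N.
- insert: Copper heater insert, loose block 38 mm (its x) by 68 mm (its y, long) by about 17 mm high, about 0.36 kg, lying flat on the bench. Origin: centre of its underside, z up. The narrow 38 mm ends face along its +y and -y; either may go to the fence.
- boat: Bystander: black strip boat, 56 x 190 x 9 mm, origin at the centre of its underside; leave it.
- tweezers: Bystander: fine steel tweezers, 18 x 125 x 10 mm, lying; origin at the centre of the underside; leave them.
- magnifier: Bystander: small grey folding loupe, 52 x 30 x 16 mm, origin at the centre of its underside; leave it.
- scale (a point): Middle of the 9 mm long green zone on the white scale, on top of the spring block at its right end (fixture x 94.5, y -47 mm). The fence's red pointer moves over it.
- pad_face (a point): Centre of the front face of the brass pad, 40 mm wide and 20 mm high, on the front of the sprung fence; moves with it; x along the push. At rest it is at fixture x 40, y 0 mm, 26 mm above the bench. The steel bar behind the pad is 100 mm wide, top 37 mm above the bench.
There are look-alikes about, which are no part of the job. What is shaped like the insert but brown is not meant.

How it is judged:
On the way, in this order (a step that is already met when the one before it is completed fails the run):
1. the plunger is pressed down to its stop while the insert is still away from the fixture's seat (value of joint plunger above 0.0105 m and horizontal distance between insert and fixture above 0.09 m), for 0.1 s.
2. the plunger is let up again before the insert reaches the seat (value of joint plunger below 0.002 m and horizontal distance between insert and fixture above 0.09 m), for 0.1 s.
3. the insert pushes the fence into the green zone (value of joint fence_slide between 0.008 and 0.017 m and contact force between insert and fence_slide above 4 N), for 0.3 s.
At the end, for the whole second after the job is handed in: For the last second the fingers touch the insert; it pushes the pad with 4 to 12 N, fence steady at 8 to 17 mm travel; insert flat (0.08 rad) on the plate (3 mm), centred within 8 mm, long axis within 0.1 rad of the pushing direction; plunger up (all of step 3 and contact force between insert and fence_slide below 12 N and contact force between the fingers and insert above 2 N and z of insert in the frame of fixture between 0.009 and 0.0155 m and y of insert in the frame of fixture between -0.008 and 0.008 m and angle between the y axis of insert and the x axis of fixture, either way round below 0.1 rad and angle between insert's own z axis and vertical below 0.08 rad and linear speed of insert below 0.01 m/s and value of joint plunger below 0.002 m); the arm keeps its last pose, push and grip.
It fails at once if the fence is driven to its end stop (value of joint fence_slide above 0.0235 m).
It fails at once if the strip boat is moved more than 20 mm (distance of boat from where it was at the start of the episode above 0.02 m).
It fails at once if the tweezers are moved more than 20 mm (distance of tweezers from where it was at the start of the episode above 0.02 m).
It fails at once if the loupe is moved more than 20 mm (distance of magnifier from where it was at the start of the episode above 0.02 m).
It also fails if it takes over 51 s, if anything falls off the work surface, if the arm or the gripper's body presses on something with over 40 N, if the wrist force passes 120 N, or if a joint passes its speed limit or range.

## Working session

There is one attempt and no reset: what is moved stays moved. The work goes in short steps, Python scripts to look and compute and a tool call to move; the robot and the scene stay as the last step left them, time stands still between calls to the robot, and variables do not carry over. Pictures are saved under pics/ and viewed, and the job is handed in when it is done.

Besides the shell and the picture viewer there is one more tool, called after "Request:" in YAML: its name, and indented under it one key for each argument. apply_moves: Moves the arm, as the interface text tells. Scaled input: -1 to 1 covers 120 mm each way for a shift and 4 degrees each way for a turn. Its arguments: {"type":"object","properties":{"moves":{"type":"string"},"force":{"type":"number"}},"required":["moves"]}

```bash
mkdir -p pics
cat > h.py <<'E'
import numpy as np, cv2
from station import bot, imaging, nets
from scipy.spatial.transform import Rotation as R
def K(p): return np.array([[p['fx'],0,p['cx']],[0,p['fy'],p['cy']],[0,0,1.]])
def rotq(q): return R.from_quat([q[1],q[2],q[3],q[0]]).as_matrix()
def cam2world(p,obs=None):
    if 'view' in p: return np.linalg.inv(np.array(p['view']))
    T=np.eye(4);T[:3,:3]=rotq(obs['tool_rot']);T[:3,3]=obs['eef_pos'];return T@np.array(p['mount'])
def px2w(p,uv,z,obs=None):
    n=cv2.undistortPoints(np.array(uv,float).reshape(-1,1,2),K(p),np.array(p['dist_coeffs'],float)).reshape(-1,2)
    T=cam2world(p,obs); d=np.c_[n,np.ones(len(n))]@T[:3,:3].T
    return T[:3,3]+d*((z-T[2,3])/d[:,2])[:,None]
def w2px(p,P,obs=None):
    V=np.linalg.inv(cam2world(p,obs)); 
    return cv2.projectPoints(np.array(P,float).reshape(-1,1,3),cv2.Rodrigues(V[:3,:3])[0],V[:3,3],K(p),np.array(p['dist_coeffs'],float))[0].reshape(-1,2)
def save(p,n,s=1.5,crop=None):
    im=p['image'][:,:,::-1]
    if crop: l,t,r,b=crop; im=im[t:b,l:r]
    cv2.imwrite('pics/'+n,cv2.resize(im,None,fx=s,fy=s,interpolation=cv2.INTER_CUBIC))
E
python3 - <<'E'
from h import *
o=bot.get_obs(); print({k:np.round(v,3) for k,v in o.items()})
for c in ['top','scene']:
    p=imaging.read_camera(c); save(p,c+'0.png')
    print(c, np.round(cam2world(p),3).tolist())
    for n in ['insert','fixture','boat','tweezers','magnifier']:
        print(n,[(round(d['score'],2),np.round(d['rect'])) for d in nets.spot_in(p,n)][:4])
    for n in ['insert','fixture','plunger_top','scale','pad_face','boat','tweezers','magnifier']:
        r=nets.spot_point(p,n); z={'plunger_top':.078,'scale':.036,'pad_face':.026}.get(n,0)
        print(n,[(round(d['score'],2),np.round(d['location']),np.round(px2w(p,d['location'],z)[0],4)) for d in r][:4])
E
```

```text
{'t': np.float64(0.0), 'q': array([ 1.207,  0.478,  0.022,  1.556, -0.012,  1.109, -0.083]), 'joint_vel': array([-0.001,  0.001, -0.   , -0.002,  0.001, -0.001,  0.001]), 'joint_torque': array([-1.0000e-03, -5.9646e+01,  1.6080e+00, -2.8120e+01,  1.2000e-02,
        1.0000e-02,  0.0000e+00]), 'eef_pos': array([ 0.171, -0.652,  0.23 ]), 'tool_rot': array([-0.001,  0.792, -0.611, -0.001]), 'contact_force': array([-0.318,  0.1  ,  0.11 ]), 'torque': array([ 0.022, -0.022, -0.006]), 'gripper_width': np.float64(0.998)}
top [[-0.02, -0.982, 0.188, 0.296], [-1.0, 0.018, -0.012, -0.136], [0.009, -0.188, -0.982, 1.224], [0.0, 0.0, 0.0, 1.0]]
insert [(0.68, array([316., 168., 335., 189.])), (0.68, array([373., 160., 397., 183.])), (0.59, array([277., 165., 302., 182.])), (0.55, array([251., 187., 272., 217.]))]
fixture [(0.69, array([168., 141., 242., 224.]))]
boat [(0.67, array([ 99., 217., 158., 241.]))]
tweezers []
magnifier [(0.55, array([342., 146., 361., 159.]))]
insert [(0.81, array([383., 175.]), array([ 0.5779, -0.5477,  0.    ])), (0.7, array([285., 176.]), array([ 0.5793, -0.2377,  
[... 1484 characters left out ...]
62, array([275., 202.]), array([ 0.4929, -0.1647, -0.    ]))]
fixture [(0.71, array([245., 225.]), array([ 0.5374, -0.0285,  0.    ]))]
plunger_top [(0.5, array([236., 234.]), array([0.5068, 0.0737, 0.078 ]))]
scale [(0.81, array([216., 208.]), array([ 0.6399, -0.0248,  0.036 ]))]
pad_face [(0.56, array([228., 226.]), array([0.5708, 0.0182, 0.026 ]))]
boat [(0.9, array([235., 308.]), array([ 0.4216,  0.2426, -0.    ]))]
tweezers [(0.58, array([237., 308.]), array([0.415 , 0.2424, 0.    ])), (0.52, array([269., 148.]), array([ 0.6408, -0.4301,  0.    ])), (0.4, array([305., 150.]), array([ 0.5084, -0.4778,  0.    ]))]
magnifier [(0.61, array([270., 149.]), array([ 0.6339, -0.4247,  0.    ]))]
```

Run:
```python
from h import *
p=imaging.read_camera('top'); save(p,'topc.png',2.5,(90,120,410,260))
p=imaging.read_camera('scene'); save(p,'scenec.png',3,(170,120,350,310))
```

```text
(no output)
```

View pics/topc.png

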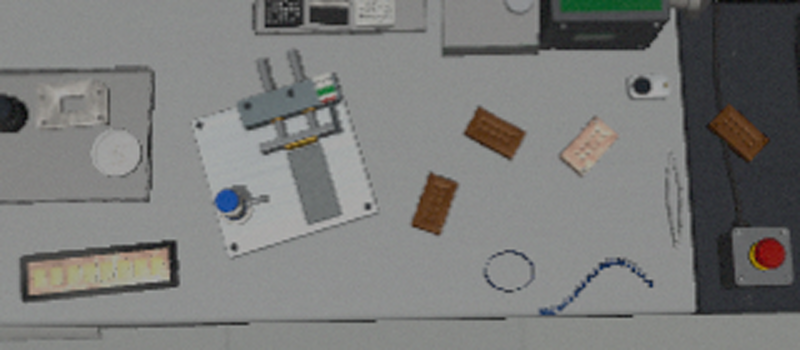

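View pics/scenec.png

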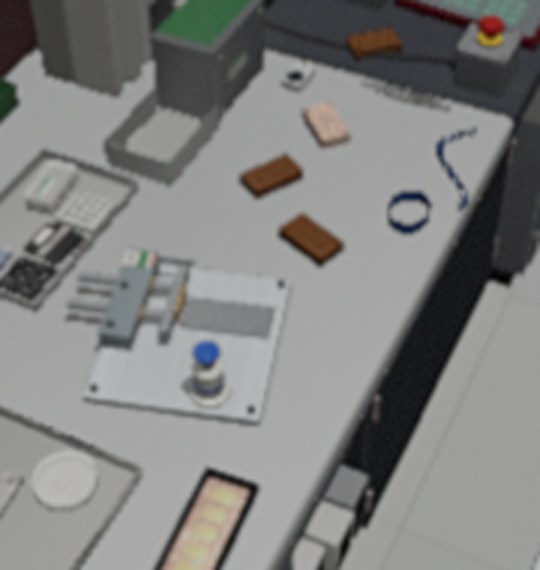

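View pics/top0.png

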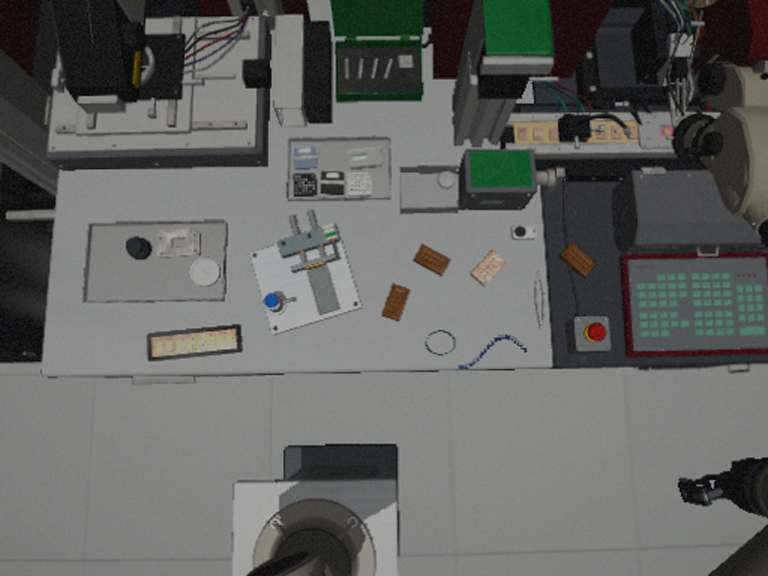

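Copper candidates in full top-image pixels are brown blocks at (283,176), (264,201) and (385,173), and one pinkish copper block at (326,178). The pink one matches the description and sits at about world (0.565,-0.365). The fixture is at about (205,182). I'll move towards the pink block and check it close up with the wrist camera.

Request:
apply_moves:
  moves: "-1 -0.133 -0.287 -0.05 0 0 0;-1 -0.133 -0.287 -0.05 0 0 0;-1 -0.133 -0.287 -0.05 0 0 0;-1 -0.133 -0.287 -0.05 0 0 0;-1 -0.133 -0.287 -0.05 0 0 0;-1 -0.133 -0.287 -0.05 0 0 0;-1 -0.133 -0.287 -0.05 0 0 0;-1 -0.133 -0.287 -0.05 0 0 0;-1 -0.133 -0.287 -0.05 0 0 0;-1 -0.133 -0.287 -0.05 0 0 0;-1 -0.133 -0.287 -0.05 0 0 0;-1 -0.133 -0.287 -0.05 0 0 0"

```text
t: 2.5
eef_pos: [0.5233, -0.3619, 0.3039]
tool_rot: [0.0, 0.791, -0.611, 0.0]
contact_force: [0.4, -1.5, 0.0]
gripper_width: 1.0
```

Run:
```python
from h import *
o=bot.get_obs(); p=imaging.read_camera('wrist'); save(p,'w1.png')
print(o['t'],o['eef_pos'],o['tool_rot'],o['q'],np.round(p['mount'],3).tolist())
for d in nets.spot_in(p,'insert'): print(d['score'],d['rect'])
for d in nets.spot_point(p,'insert'): print(d['score'],d['location'],px2w(p,d['location'],0,o))
```

```text
2.5 [ 0.52334725 -0.36187637  0.30386898] [ 2.38331943e-05  7.91461097e-01 -6.11219503e-01  2.27040278e-04] [ 0.60625764  0.36314851 -0.13331893  1.55908611  0.05039332  1.22227662
 -0.85086241] [[1.0, 0.001, -0.0, -0.001], [-0.0, 0.946, 0.326, -0.085], [0.001, -0.326, 0.946, -0.144], [0.0, 0.0, 0.0, 1.0]]
0.85 [87.3, 99.2, 137.8, 156.4]
0.68 [145.6, 44.2, 208.1, 103.5]
0.58 [234.1, 92.3, 289.4, 136.6]
0.58 [367.5, 110.6, 411.3, 167.1]
0.91 [111.0, 127.3] [[ 0.49571839 -0.16245203  0.        ]]
0.78 [178.0, 77.1] [[ 0.58638825 -0.24349783  0.        ]]
0.76 [259.0, 115.4] [[ 0.56445201 -0.3632721   0.        ]]
0.68 [386.4, 134.4] [[ 0.58602933 -0.54778902  0.        ]]
```

View pics/w1.png

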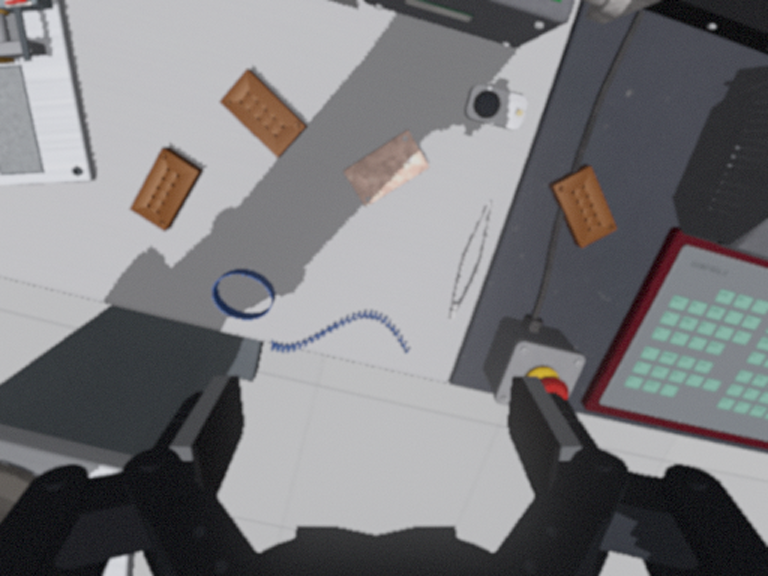

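The wrist view confirms it: the pink copper insert is at about (258,112), with brown look-alikes at (176,75), (111,126) and (390,137). Next is the fixture, closing the fingers on the way.

Request:
apply_moves:
  moves: "1 -0.273 -0.034 0 0 0 0;1 -0.273 -0.034 0 0 0 0;1 -0.273 -0.034 0 0 0 0;1 -0.273 -0.034 0 0 0 0;1 -0.273 -0.034 0 0 0 0;1 -0.273 -0.034 0 0 0 0;1 -0.273 -0.034 0 0 0 0;1 -0.273 -0.034 0 0 0 0;1 -0.273 -0.034 0 0 0 0;1 -0.273 -0.034 0 0 0 0;1 -0.273 -0.034 0 0 0 0;1 -0.273 -0.034 0 0 0 0"
  force: 40

```text
t: 3.65
eef_pos: [0.4694, 0.0295, 0.3034]
tool_rot: [0.0, 0.791, -0.612, 0.0]
contact_force: [0.3, 0.5, 0.2]
gripper_width: 0.0
```

Run:
```python
from h import *
o=bot.get_obs(); p=imaging.read_camera('wrist'); save(p,'w2.png')
print(o['t'],o['eef_pos'],o['tool_rot'],o['gripper_width'],o['contact_force'])
for n,z in [('plunger_top',.078),('scale',.036),('pad_face',.026),('fixture',0)]:
  for d in nets.spot_point(p,n): print(n,d['score'],d['location'],px2w(p,d['location'],z,o))
```

```text
3.65 [0.46942803 0.02953606 0.30337485] [ 1.85449166e-04  7.90816617e-01 -6.12053031e-01  3.61766844e-04] 0.00018373059534732618 [0.3283695  0.49116241 0.20089177]
plunger_top 0.66 [216.8, 120.9] [[0.49938964 0.07790991 0.078     ]]
scale 0.65 [338.6, 28.7] [[ 0.63753385 -0.03589513  0.036     ]]
scale 0.62 [98.9, 137.1] [[0.43419176 0.22884565 0.036     ]]
pad_face 0.86 [294.2, 78.2] [[ 0.56955508 -0.00200525  0.026     ]]
fixture 0.58 [298.1, 104.6] [[ 0.53858156 -0.02070639  0.        ]]
```

View pics/w2.png

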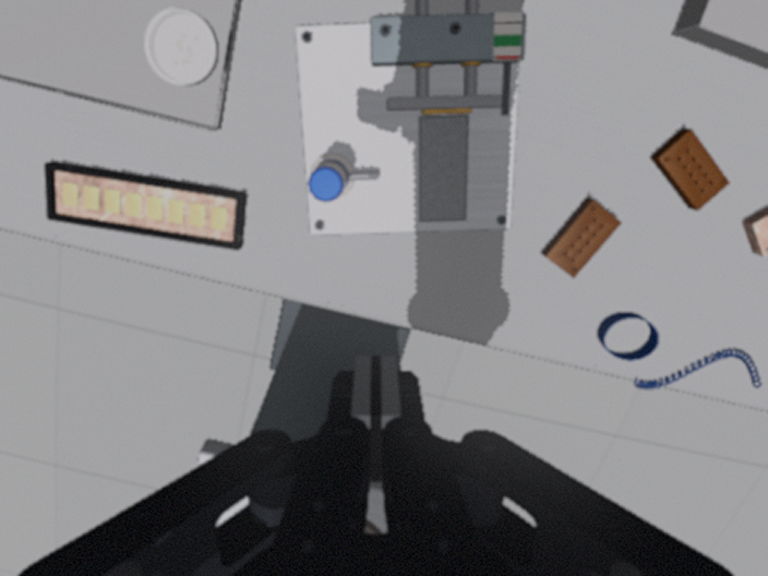

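The plate, plunger (217,122), seat, pad (294,76) and scale (338,28) are all visible. I'll fit the fixture pose by reprojection.

```bash
cat >> h.py <<'E'
from scipy.optimize import least_squares
def fitfix(p,o,obj,px,x0=(0.54,-0.02,0.3)):
    obj=np.array(obj,float);px=np.array(px,float)
    def tr(v):
        c,s=np.cos(v[2]),np.sin(v[2]);return np.c_[v[0]+c*obj[:,0]-s*obj[:,1],v[1]+s*obj[:,0]+c*obj[:,1],obj[:,2]]
    f=lambda v:(w2px(p,tr(v),o)-px).ravel()
    r=least_squares(f,x0,loss='soft_l1');return r.x,f(r.x).reshape(-1,2)
E
python3 - <<'E'
from h import *
o=bot.get_obs(); p=imaging.read_camera('wrist'); save(p,'w2c.png',4,(190,0,365,145))
obj=[(115,125,12),(-65,125,12),(-65,-65,12),(39,22,13),(39,-22,13),(-55,-22,13),(-55,22,13),(-10,100,78)]
px=np.array([(297,26),(310,233),(511,228),(420,116),(467,115),(466,219),(419,221),(326,183)])/1.5
x,r=fitfix(p,o,np.array(obj)/1000,px); print(x,np.round(r,1).tolist())
x,r=fitfix(p,o,np.array(obj[3:7])/1000,px[3:7]); print(x,np.round(r,1).tolist())
E
```

```text
[ 0.53590859 -0.01803388  0.281121  ] [[-0.9, -1.3], [0.0, 0.8], [-0.1, 0.7], [-0.5, -0.5], [1.7, -0.5], [0.1, 0.6], [0.1, 0.0], [0.1, 0.3]]
[ 0.53561529 -0.01757203  0.28821181] [[-1.1, -0.2], [1.0, -0.5], [0.0, 0.6], [0.0, 0.3]]
```

View pics/w2c.png

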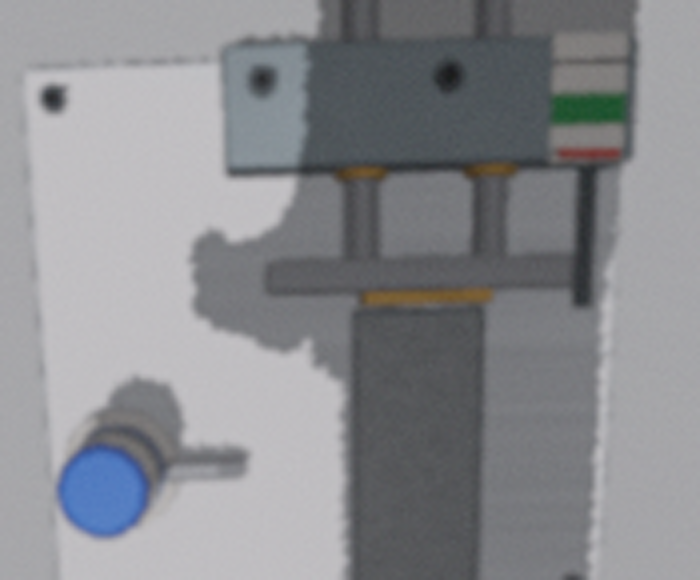

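Request:
apply_moves:
  moves: "1 -0.053 -0.056 0.29 0 0 0;1 -0.053 -0.056 0.29 0 0 0;1 -0.053 -0.056 0.29 0 0 0;1 -0.053 -0.056 0.29 0 0 0;1 -0.053 -0.056 0.29 0 0 0;1 -0.053 -0.056 0.29 0 0 0;1 0 0 0 0 0 0;1 0 0 0 0 0 0"

```text
t: 4.62
eef_pos: [0.4984, 0.0751, 0.0932]
tool_rot: [0.002, 0.791, -0.612, -0.001]
contact_force: [0.3, -0.2, 0.5]
gripper_width: -0.001
```

Run:
```python
from h import *
o=bot.get_obs(); p=imaging.read_camera('wrist'); save(p,'w3.png')
print(o['t'],o['eef_pos'],o['contact_force'])
p=imaging.read_camera('scene'); save(p,'s3.png',4,(180,190,280,270))
```

```text
4.6167 [0.49841839 0.07510732 0.09316137] [ 0.3383782  -0.24168672  0.50213254]
```

View pics/w3.png

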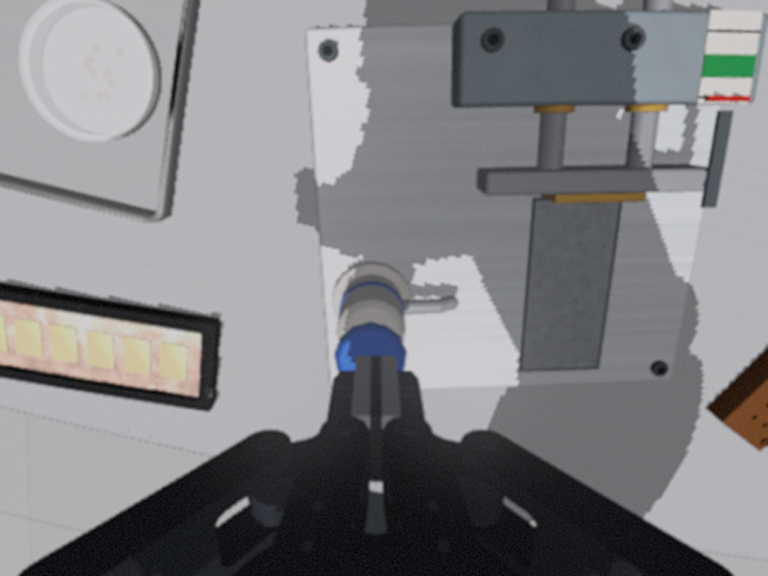

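View pics/s3.png

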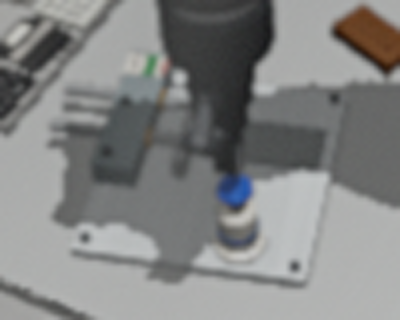

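The shut fingertips stand over the blue head at about (246,235) in camera pixels. I'll refit the fixture from this closer view.

Run:
```python
from h import *
o=bot.get_obs(); p=imaging.read_camera('wrist')
obj=np.array([(115,125,12),(39,22,12.5),(39,-22,12.5),(-55,-22,12.5),(-55,22,12.5),(80,62,36)])/1000
px=np.array([(306,29),(533,199),(621,203),(598,371),(522,370),(453,105)])/1.5
for s in [slice(0,6),slice(1,5)]:
  x,r=fitfix(p,o,obj[s],px[s]); print(x,np.round(r,1).tolist())
save(p,'w3c.png',4,(330,110,480,260))
```

```text
[ 0.53704915 -0.01685634  0.28327762] [[1.9, 1.9], [-0.8, -0.7], [-0.3, -4.6], [-0.6, -2.7], [-2.4, -0.3], [4.7, 2.9]]
[ 0.53568727 -0.01812059  0.28227777] [[0.2, 1.5], [0.6, -2.3], [0.0, -1.0], [-1.6, 1.5]]
```

View pics/w3c.png

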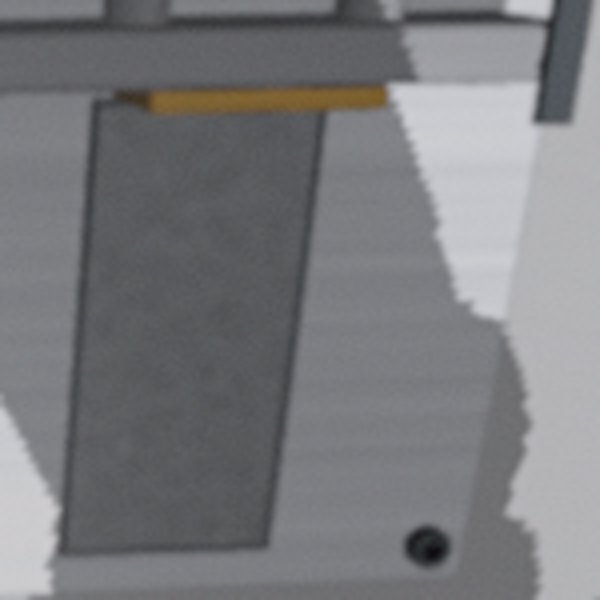

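Request:
apply_moves:
  moves: "1 0 -0.012 0.09 0 0 0;1 0 0 0.08 0 0 0;1 0 0 0.05 0 0 0;1 0 0 0.03 0 0 0;1 0 0 0 0 0 0"

```text
t: 5.18
eef_pos: [0.5026, 0.0767, 0.066]
tool_rot: [-0.001, 0.791, -0.611, 0.001]
contact_force: [-0.3, -2.9, 14.2]
gripper_width: -0.007
```

14 N at z = 0.066 means the plunger is on its stop. I'll hold briefly, then lift.

Request:
apply_moves:
  moves: "1 0 0 0.01 0 0 0;1 0 0 0 0 0 0;1 0 0 0 0 0 0"

```text
t: 5.43
eef_pos: [0.5026, 0.0767, 0.0658]
tool_rot: [-0.001, 0.791, -0.611, 0.002]
contact_force: [-3.4, -2.5, 28.5]
gripper_width: -0.001
```

Run:
```python
from h import *
p=imaging.read_camera('scene'); save(p,'s4.png',5,(190,190,280,270))
```

```text
(no output)
```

View pics/s4.png

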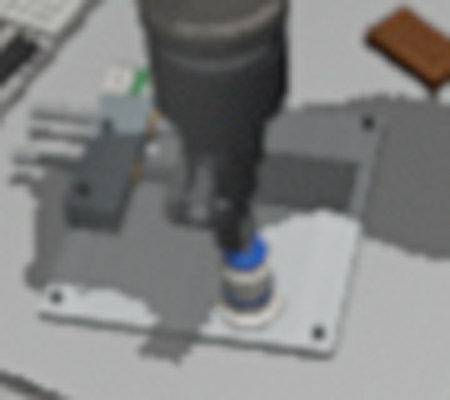

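The blue head is down on the barrel, so I'll lift and check that it comes back up.

Request:
apply_moves:
  moves: "1 0 0 -0.2 0 0 0;1 0 0 -0.3 0 0 0;1 0.05 0.1 -0.3 0 0 0;1 0.1 0.1 -0.3 0 0 0;1 0.15 0.1 -0.3 0 0 0;1 0.15 0.1 -0.1 0 0 0;-1 0 0 0 0 0 0;-1 0 0 0 0 0 0"

```text
t: 6.15
eef_pos: [0.4678, 0.0116, 0.2433]
tool_rot: [-0.0, 0.791, -0.612, 0.001]
contact_force: [-0.2, 0.4, -0.5]
gripper_width: 0.275
```

Run:
```python
from h import *
o=bot.get_obs(); p=imaging.read_camera('wrist'); save(p,'w5.png')
print(o['t'],o['eef_pos'],o['tool_rot'],o['contact_force'])
p=imaging.read_camera('scene'); save(p,'s5.png',5,(190,190,280,270))
```

```text
6.15 [0.46781588 0.01157292 0.24334294] [-1.74817133e-05  7.90657558e-01 -6.12258334e-01  5.98398808e-04] [-0.17289093  0.42508267 -0.48381675]
```

View pics/w5.png

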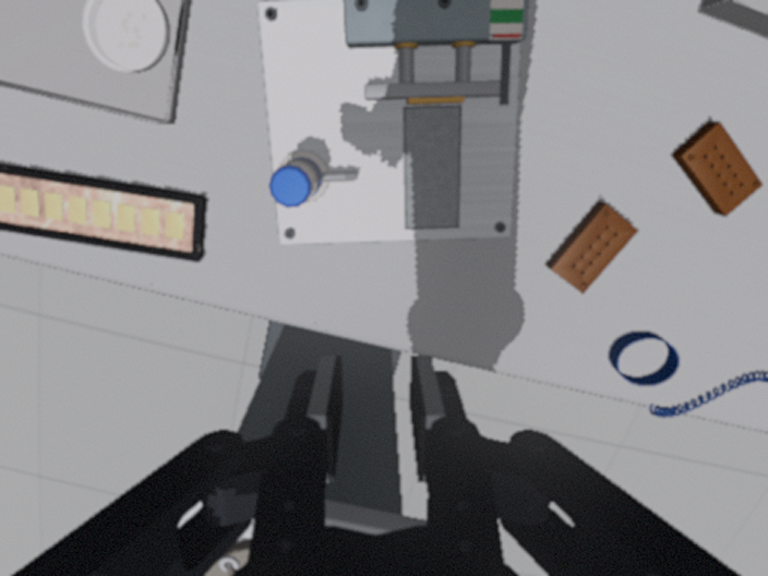

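View pics/s5.png

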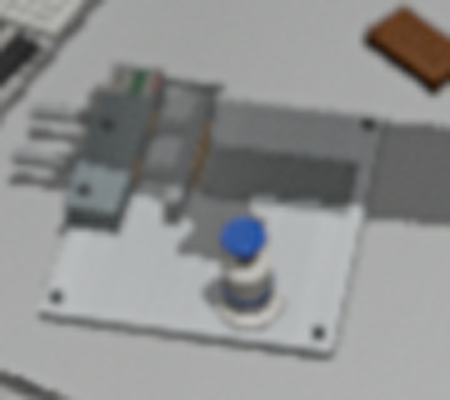

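The plunger is up again. I'll refine the fixture fit from this view and get the insert's coarse yaw from the top camera.

Run:
```python
from h import *
o=bot.get_obs(); p=imaging.read_camera('wrist'); save(p,'w5c.png',5,(230,50,350,170))
obj=np.array([(-65,125,12),(-65,-65,12),(39,22,12.5),(39,-22,12.5),(-55,-22,12.5),(-55,22,12.5)])/1000
px=np.array([(281,243),(509,235),(405,108),(462,106),(460,228),(404,228)])/1.5
for s in [slice(0,6),slice(2,6)]:
  x,r=fitfix(p,o,obj[s],px[s]); print(x,np.round(r,1).tolist())
p=imaging.read_camera('top')
for d in nets.outline_of(p,'insert'):
  l,t,r,b=d['rect']
  if 310<l<325:
    ys,xs=np.where(d['region']); W=px2w(p,np.c_[xs,ys],.017)[:,:2]
    R_=cv2.minAreaRect(W.astype(np.float32)*1000); print(d['score'],R_, len(xs))
```

```text
[ 0.53433398 -0.01434989  0.28051498] [[-1.3, 0.6], [1.4, 2.4], [-0.6, -1.4], [0.6, -0.8], [-0.6, -0.1], [0.5, 0.7]]
[ 0.53377894 -0.01451496  0.28122981] [[-0.6, -0.8], [0.6, -0.3], [-0.5, 0.3], [0.6, 1.1]]
0.52 ((565.4230346679688, -359.82025146484375), (38.94725036621094, 73.44590759277344), 49.86568832397461) 279
```

View pics/w5c.png

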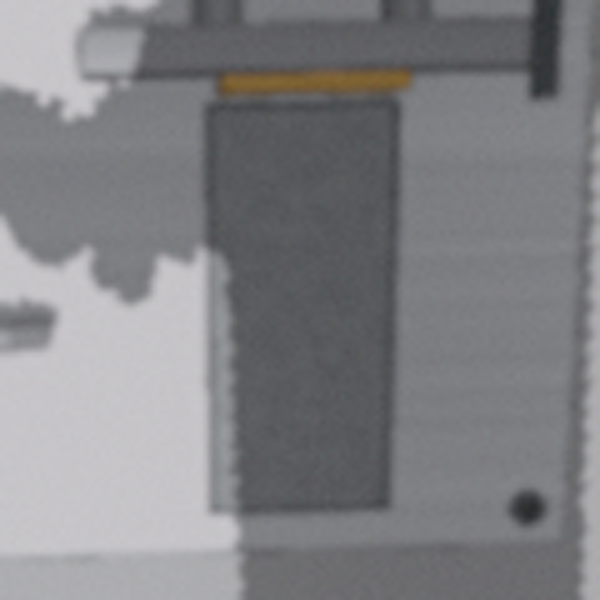

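```bash
cat >> h.py <<'E'
def plan(o,tgt,yaw,n,g=-1,roll_fix=True):
    """rows for straight world line to tgt with tool x az -> yaw (rad), tool pointing down"""
    T0=rotq(o['tool_rot']); y0=np.arctan2(T0[1,0],T0[0,0]); dy=(yaw-y0+np.pi)%(2*np.pi)-np.pi
    d=(np.array(tgt)-o['eef_pos'])/n; rows=[]
    for k in range(n):
        a=y0+dy*k/n; X=np.array([np.cos(a),np.sin(a),0]);Y=np.array([np.sin(a),-np.cos(a),0])
        rows.append('%g %.3f %.3f %.3f 0 0 %.3f'%(g,d@X/.12,d@Y/.12,-d[2]/.12,-np.degrees(dy/n)/4))
    print('dyaw',np.degrees(dy)); print(';'.join(rows))
E
python3 - <<'E'
from h import *
plan(bot.get_obs(),(.525,-.325,.22),np.radians(-131),14)
E
```

```text
dyaw -55.7541829772678
-1 0.204 0.018 0.013 0 0 0.996;-1 0.204 0.004 0.013 0 0 0.996;-1 0.204 -0.010 0.013 0 0 0.996;-1 0.203 -0.024 0.013 0 0 0.996;-1 0.201 -0.038 0.013 0 0 0.996;-1 0.198 -0.052 0.013 0 0 0.996;-1 0.194 -0.066 0.013 0 0 0.996;-1 0.189 -0.079 0.013 0 0 0.996;-1 0.183 -0.092 0.013 0 0 0.996;-1 0.176 -0.104 0.013 0 0 0.996;-1 0.168 -0.116 0.013 0 0 0.996;-1 0.160 -0.128 0.013 0 0 0.996;-1 0.150 -0.139 0.013 0 0 0.996;-1 0.140 -0.149 0.013 0 0 0.996
```

Request:
apply_moves:
  moves: "-1 0.204 0.018 0.01 0 0 1;-1 0.204 0.004 0.01 0 0 1;-1 0.204 -0.01 0.01 0 0 1;-1 0.203 -0.024 0.01 0 0 1;-1 0.2 -0.038 0.01 0 0 1;-1 0.198 -0.052 0.01 0 0 1;-1 0.194 -0.066 0.01 0 0 1;-1 0.189 -0.079 0.01 0 0 1;-1 0.183 -0.092 0.01 0 0 1;-1 0.176 -0.104 0.01 0 0 1;-1 0.168 -0.116 0.01 0 0 1;-1 0.16 -0.128 0.01 0 0 1"

```text
t: 7.4
eef_pos: [0.5165, -0.2787, 0.2277]
tool_rot: [-0.0, -0.473, 0.881, 0.001]
contact_force: [-0.0, -0.4, -0.1]
gripper_width: 1.0
```

Request:
apply_moves:
  moves: "-1 0.15 -0.139 0.01 0 0 0.97;-1 0.14 -0.149 0.01 0 0 0.97;-1 0 0 0 0 0 0;-1 0 0 0 0 0 0"

```text
t: 7.73
eef_pos: [0.5241, -0.3273, 0.225]
tool_rot: [-0.001, -0.413, 0.911, 0.001]
contact_force: [-0.3, 0.8, 0.0]
gripper_width: 1.004
```

Run:
```python
from h import *
o=bot.get_obs(); p=imaging.read_camera('wrist'); save(p,'w6.png')
print(o['t'],o['eef_pos'],o['tool_rot'],o['gripper_width'],o['q'][6])
for d in nets.outline_of(p,'insert'):
    ys,xs=np.where(d['region']); W=px2w(p,np.c_[xs,ys],.017,o)[:,:2]
    print(round(d['score'],2),d['rect'],cv2.minAreaRect(W.astype(np.float32)*1000))
```

```text
7.7333 [ 0.5240511  -0.32725791  0.22497125] [-6.72854511e-04 -4.12929894e-01  9.10762394e-01  5.57908666e-04] 1.0042983690901859 -1.8556143460228327
0.97 [144.4, 224.3, 195.6, 278.1] ((501.3729248046875, -168.74630737304688), (44.438575744628906, 73.08467102050781), 68.49801635742188)
0.73 [233.3, 80.5, 267.3, 137.7] ((568.8973999023438, -359.1952819824219), (37.98557662963867, 67.52140045166016), 46.60407257080078)
```

View pics/w6.png

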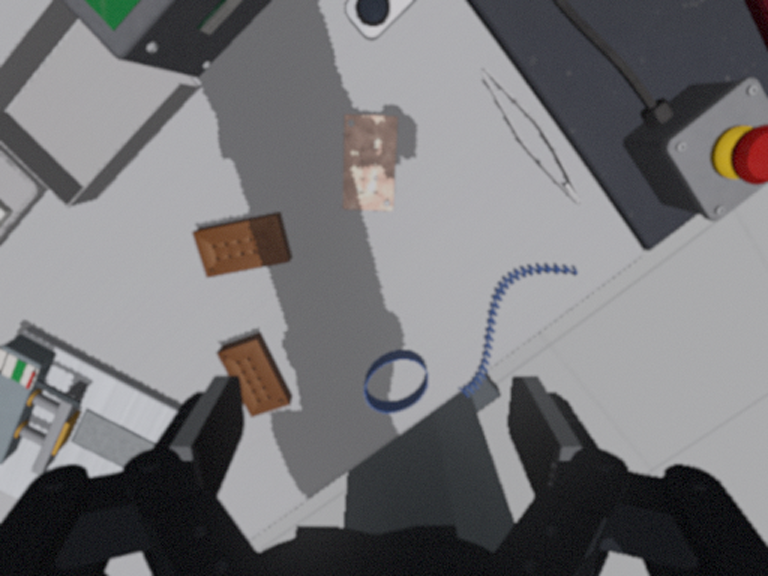

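The insert (246,107) shows as a 38.0 x 67.5 mm rectangle at (0.569,-0.359), with its short axis at azimuth 46.6°. The size matches, so I'll descend.

Run:
```python
from h import *
plan(bot.get_obs(),(.568,-.360,.03),np.radians(-133.4),6)
```

```text
dyaw -2.399599225659256
-1 -0.003 -0.078 0.271 0 0 0.100;-1 -0.003 -0.078 0.271 0 0 0.100;-1 -0.004 -0.078 0.271 0 0 0.100;-1 -0.004 -0.078 0.271 0 0 0.100;-1 -0.005 -0.078 0.271 0 0 0.100;-1 -0.005 -0.077 0.271 0 0 0.100
```

Request:
apply_moves:
  moves: "-1 -0.004 -0.078 0.27 0 0 0.1;-1 -0.004 -0.078 0.27 0 0 0.1;-1 -0.004 -0.078 0.27 0 0 0.1;-1 -0.004 -0.078 0.27 0 0 0.1;-1 -0.004 -0.078 0.27 0 0 0.1;-1 -0.004 -0.078 0.27 0 0 0.1;-1 0 0 0.1 0 0 0;-1 0 0 0.1 0 0 0;-1 0 0 0 0 0 0"

```text
t: 8.58
eef_pos: [0.5668, -0.3597, 0.006]
tool_rot: [-0.001, -0.395, 0.918, 0.002]
contact_force: [-0.1, -0.2, 0.3]
gripper_width: 1.004
```

Run:
```python
from h import *
o=bot.get_obs(); p=imaging.read_camera('wrist'); save(p,'w7.png')
print(o['t'],o['eef_pos'],o['tool_rot'],o['gripper_width'],o['contact_force'])
```

```text
8.5833 [ 0.56681055 -0.35970209  0.00596471] [-8.73707647e-04 -3.95435857e-01  9.18491671e-01  1.66431963e-03] 1.0039030092675683 [-0.05088048 -0.22956221  0.31096089]
```

View pics/w7.png

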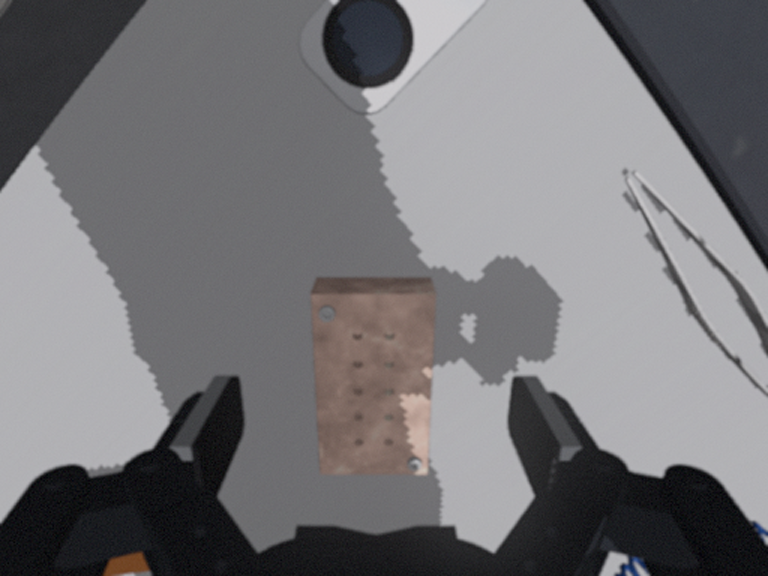

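The copper block is centred and aligned between the open fingers. I'll go down a little and grip.

Request:
apply_moves:
  moves: "-1 0 0 0.03 0 0 0;-1 0 0 0 0 0 0;1 0 0 0 0 0 0;1 0 0 0 0 0 0;1 0 0 0 0 0 0;1 0 0 0 0 0 0;1 0 0 0 0 0 0;1 0 0 0 0 0 0;1 0 0 0 0 0 0;1 0 0 0 0 0 0"
  force: 60

```text
t: 9.47
eef_pos: [0.5686, -0.3619, 0.0052]
tool_rot: [0.0, -0.395, 0.919, -0.001]
contact_force: [0.1, 0.9, 5.7]
gripper_width: 0.423
```

Request:
apply_moves:
  moves: "1 0 0 -0.1 0 0 0;1 0 0 -0.3 0 0 0;1 0 0 -0.3 0 0 0;1 0 0 -0.3 0 0 0;1 0 0 0 0 0 0"

```text
t: 9.88
eef_pos: [0.5717, -0.3641, 0.1327]
tool_rot: [0.004, -0.394, 0.919, -0.005]
contact_force: [1.6, 0.0, -1.4]
gripper_width: 0.422
```

Run:
```python
from h import *
o=bot.get_obs(); p=imaging.read_camera('wrist'); save(p,'w8.png')
print(o['t'],o['eef_pos'],o['tool_rot'],o['gripper_width'],o['contact_force'])
# fixture est
F=np.array([.5352,-.0165]); a=.282; c,s=np.cos(a),np.sin(a)
t=F+np.array([c*-.03,s*-.03])
print(t); plan(o,(*t,.125),a-np.pi/2,16,1)
```

```text
9.8833 [ 0.57173243 -0.36407258  0.13271959] [ 0.00375174 -0.39445547  0.91889482 -0.00480805] 0.422058769217115 [ 1.63844606  0.02607417 -1.38069748]
[ 0.50638498 -0.02484832]
dyaw 59.691412457926425
1 -0.105 0.146 0.004 0 0 -0.933;1 -0.114 0.139 0.004 0 0 -0.933;1 -0.123 0.132 0.004 0 0 -0.933;1 -0.131 0.123 0.004 0 0 -0.933;1 -0.139 0.114 0.004 0 0 -0.933;1 -0.146 0.105 0.004 0 0 -0.933;1 -0.152 0.095 0.004 0 0 -0.933;1 -0.158 0.085 0.004 0 0 -0.933;1 -0.164 0.075 0.004 0 0 -0.933;1 -0.168 0.064 0.004 0 0 -0.933;1 -0.172 0.053 0.004 0 0 -0.933;1 -0.175 0.042 0.004 0 0 -0.933;1 -0.177 0.030 0.004 0 0 -0.933;1 -0.179 0.019 0.004 0 0 -0.933;1 -0.180 0.007 0.004 0 0 -0.933;1 -0.180 -0.005 0.004 0 0 -0.933
```

View pics/w8.png

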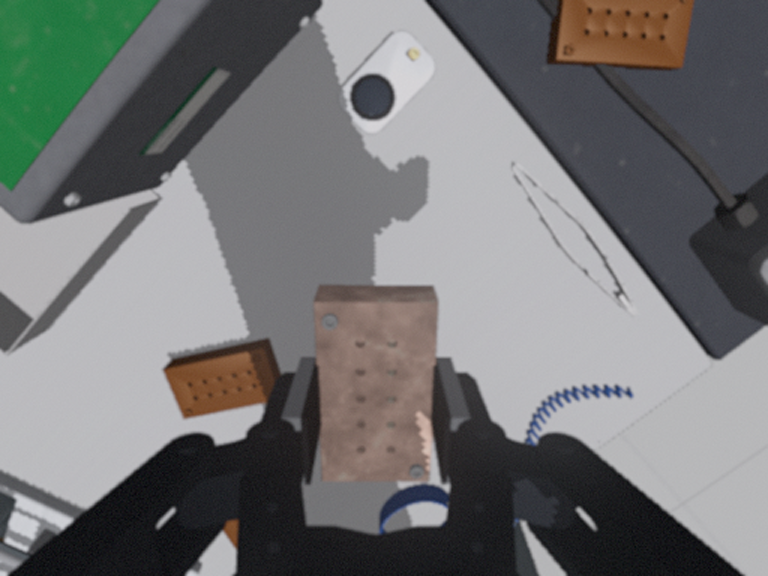

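The insert is held flat and centred. I'll carry it over the rear of the seat.

Request:
apply_moves:
  moves: "1 -0.105 0.146 0.004 0 0 -0.933;1 -0.114 0.139 0.004 0 0 -0.933;1 -0.123 0.132 0.004 0 0 -0.933;1 -0.131 0.123 0.004 0 0 -0.933;1 -0.139 0.114 0.004 0 0 -0.933;1 -0.146 0.105 0.004 0 0 -0.933;1 -0.152 0.095 0.004 0 0 -0.933;1 -0.158 0.085 0.004 0 0 -0.933;1 -0.164 0.075 0.004 0 0 -0.933;1 -0.168 0.064 0.004 0 0 -0.933;1 -0.172 0.053 0.004 0 0 -0.933;1 -0.175 0.042 0.004 0 0 -0.933"

```text
t: 10.93
eef_pos: [0.5181, -0.1055, 0.1181]
tool_rot: [0.0, 0.717, -0.697, -0.0]
contact_force: [-0.1, 0.9, -2.9]
gripper_width: 0.427
```

Request:
apply_moves:
  moves: "1 -0.177 0.03 0.004 0 0 -0.933;1 -0.179 0.019 0.004 0 0 -0.933;1 -0.18 0.007 0.004 0 0 -0.933;1 -0.18 -0.005 0.004 0 0 -0.933;1 0 0 0 0 0 0;1 0 0 0 0 0 0;1 0 0 0 0 0 0"

```text
t: 11.52
eef_pos: [0.5025, -0.0224, 0.1165]
tool_rot: [0.0, 0.8, -0.6, 0.0]
contact_force: [-0.5, -0.6, -4.1]
gripper_width: 0.423
```

Run:
```python
from h import *
o=bot.get_obs(); p=imaging.read_camera('wrist'); save(p,'w9.png')
print(o['t'],o['eef_pos'],o['tool_rot'],o['gripper_width'],o['contact_force'])
p=imaging.read_camera('top'); save(p,'t9.png',5,(150,120,290,240))
```

```text
11.5167 [ 0.50253187 -0.02235377  0.1165422 ] [ 1.33371750e-04  8.00060232e-01 -5.99919651e-01  1.43960318e-04] 0.4226077468302876 [-0.50700688 -0.56488752 -4.07472354]
```

View pics/w9.png

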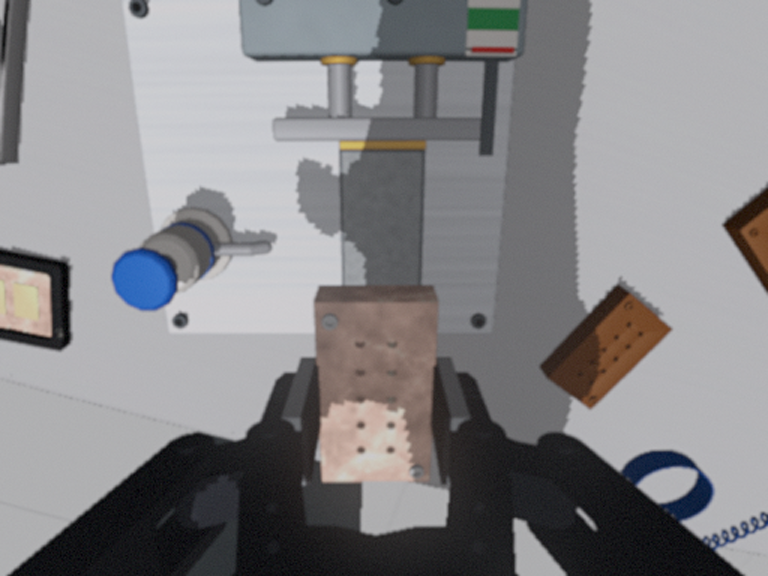

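Insert and seat are nearly aligned. I'll measure the lateral offset between insert and pad in the tool frame.

Run:
```python
from h import *
o=bot.get_obs(); p=imaging.read_camera('wrist'); save(p,'w9c.png',5,(195,70,315,190)); 
print(o['eef_pos'])
T=rotq(o['tool_rot'])
def tool(uv,z): return np.round((px2w(p,np.array(uv)/1.5,z,o)-o['eef_pos'])@T*1000,1).tolist()
print('pad top corners', tool([(340,142),(426,142)],.036))
print('seat far corners', tool([(341,151),(424,151)],.0125), 'seat at lower', tool([(343,284),(421,284)],.0125))
zt=o['eef_pos'][2]-.005+.017
print('insert top front', tool([(315,302),(437,302)],zt),'rear',tool([(322,481),(433,481)],zt),'bottom front',tool([(317,287),(436,287)],zt-.017))
obj=np.array([(-65,125,12),(-65,-65,12),(39,22,12.5),(39,-22,12.5),(40,20,36),(40,-20,36)])/1000
px=np.array([(169,332),(494,334),(341,151),(424,151),(341,150),(426,150)])/1.5
for s in [slice(0,6),slice(2,6)]:
  x,r=fitfix(p,o,obj[s],px[s]); print(x,np.round(r,1).tolist())
```

```text
[ 0.50263965 -0.02330628  0.11650772]
pad top corners [[-16.8, -76.3, 80.5], [22.7, -76.3, 80.5]]
seat far corners [[-18.1, -70.9, 104.0], [24.3, -70.9, 104.0]] seat at lower [[-18.6, 0.9, 104.0], [24.9, 0.9, 104.0]]
insert top front [[-18.7, -33.6, -12.0], [18.1, -33.6, -12.0]] rear [[-19.2, 34.0, -12.0], [19.8, 34.0, -12.0]] bottom front [[-20.1, -32.3, 5.0], [19.9, -32.4, 5.0]]
[ 0.53487879 -0.01744185  0.28109569] [[-0.1, 1.4], [-0.5, 0.5], [-0.8, -1.0], [1.4, -0.9], [-0.3, 0.1], [0.7, 0.2]]
[ 0.53461773 -0.01742439  0.28267446] [[-1.0, -0.6], [1.2, -0.6], [-0.6, 0.5], [0.5, 0.6]]
```

View pics/w9c.png

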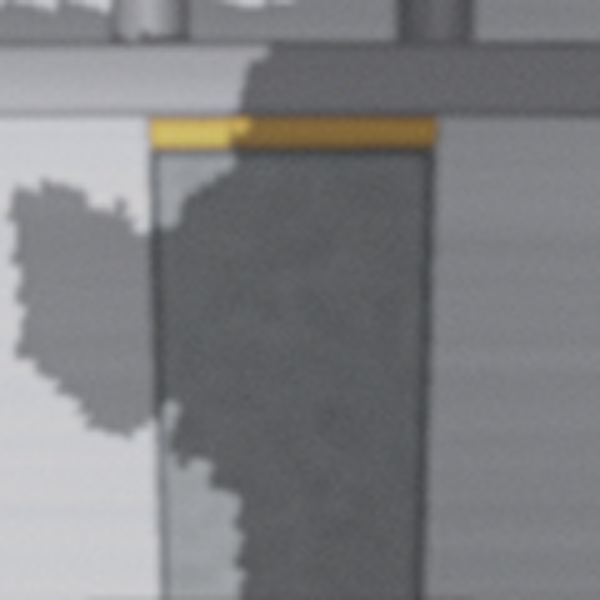

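View pics/t9.png

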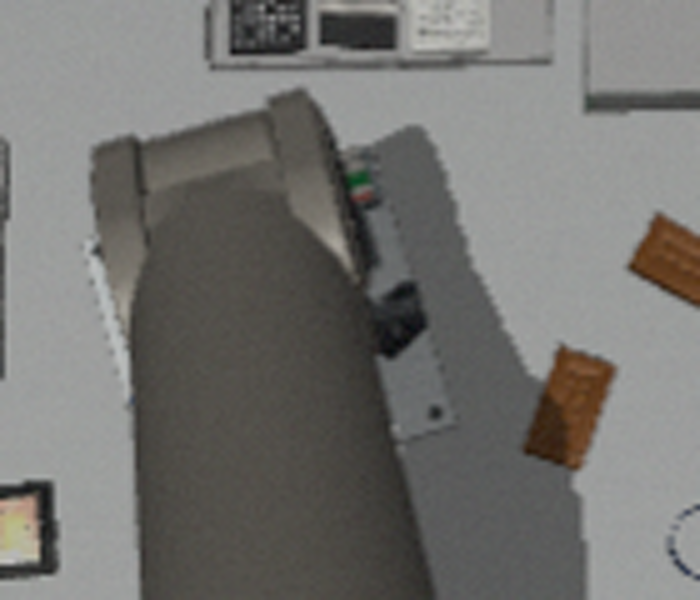

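The seat and pad centre lies 3 mm to tool +x of the insert, and yaw is within 0.2°. I'll shift across, lower to just above the plate and check.

Request:
apply_moves:
  moves: "1 0.006 -0.042 0.19 0 0 0;1 0.006 -0.042 0.19 0 0 0;1 0.006 -0.042 0.19 0 0 0;1 0.006 -0.042 0.19 0 0 0;1 0 0 0 0 0 0;1 0 0 0 0 0 0"

```text
t: 12.17
eef_pos: [0.5219, -0.0202, 0.0246]
tool_rot: [0.001, 0.8, -0.601, -0.001]
contact_force: [-0.4, 0.3, -2.9]
gripper_width: 0.423
```

Run:
```python
from h import *
o=bot.get_obs(); p=imaging.read_camera('wrist'); save(p,'w10.png')
print(o['t'],o['eef_pos'],o['tool_rot'],o['gripper_width'],o['contact_force'])
p=imaging.read_camera('scene'); save(p,'s10.png',5,(180,180,300,280))
```

```text
12.1667 [ 0.52185694 -0.02019625  0.02457972] [ 0.00091132  0.79950767 -0.60065427 -0.00105297] 0.4231837192301538 [-0.36163319  0.33186959 -2.85305875]
```

View pics/w10.png

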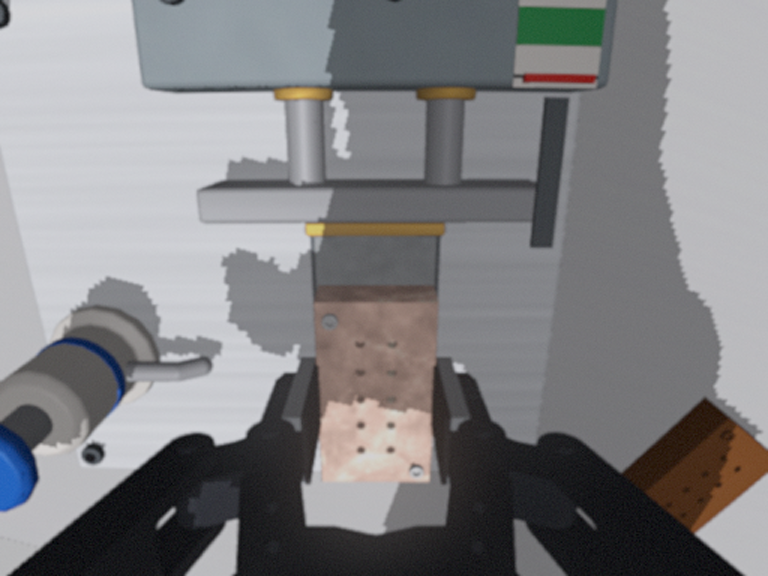

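View pics/s10.png

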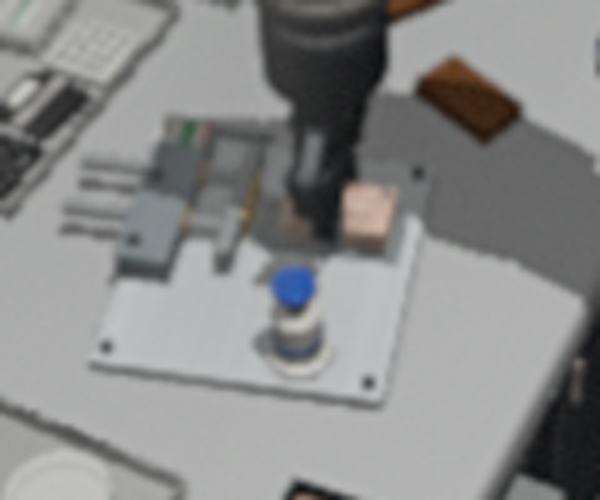

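The insert is centred over the seat (columns 211–291 against the seat at 209–293). I'll lower until it touches.

Request:
apply_moves:
  moves: "1 0 0 0.025 0 0 0;1 0 0 0.017 0 0 0;1 0 0 0 0 0 0"

```text
t: 12.52
eef_pos: [0.5228, -0.0199, 0.0208]
tool_rot: [-0.0, 0.8, -0.6, 0.0]
contact_force: [0.7, 0.3, -2.7]
gripper_width: 0.425
```

Request:
apply_moves:
  moves: "1 0 0 0.017 0 0 0;1 0 0 0.012 0 0 0;1 0 0 0 0 0 0"

```text
t: 12.77
eef_pos: [0.5229, -0.0198, 0.0172]
tool_rot: [-0.0, 0.8, -0.6, 0.0]
contact_force: [-0.6, 0.5, 0.9]
gripper_width: 0.42
```

It's in contact with the plate, with the weight transferred. I'll push forward in stages along tool −y.

Request:
apply_moves:
  moves: "1 0 -0.04 0 0 0 0;1 0 -0.04 0 0 0 0;1 0 -0.04 0 0 0 0;1 0 -0.03 0 0 0 0;1 0 0 0 0 0 0;1 0 0 0 0 0 0"

```text
t: 13.27
eef_pos: [0.5404, -0.0147, 0.0172]
tool_rot: [-0.0, 0.8, -0.6, 0.0]
contact_force: [-1.0, -0.7, 3.2]
gripper_width: 0.425
```

Run:
```python
from h import *
o=bot.get_obs(); p=imaging.read_camera('wrist'); save(p,'w11.png')
print(o['t'],o['eef_pos'],o['tool_rot'],o['gripper_width'],o['contact_force'])
```

```text
13.2667 [ 0.54037711 -0.01473979  0.01717105] [-1.70955378e-04  7.99703291e-01 -6.00395279e-01  3.55824633e-04] 0.42484230078761304 [-0.96686841 -0.67780323  3.24116618]
```

View pics/w11.png

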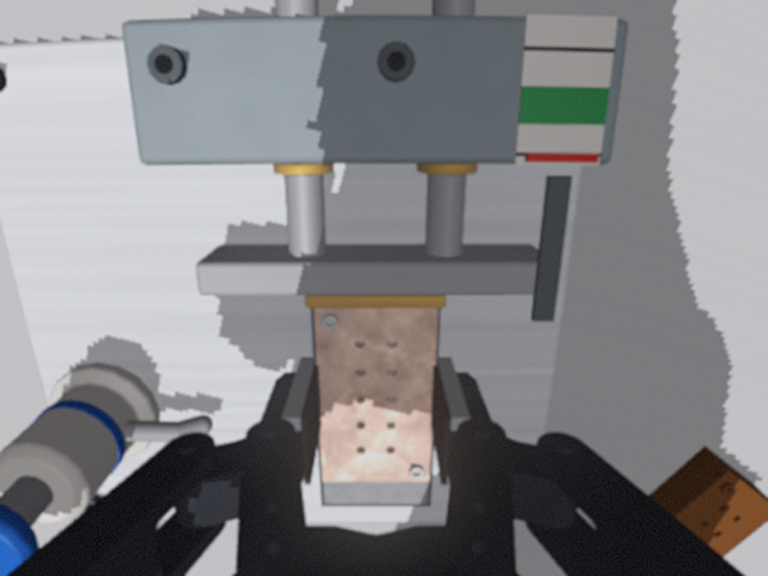

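The insert's end is at or just about at the pad, centred (column 251 against 250), and the red pointer is still at rest (row 105). I'll push about 11 mm gently.

Request:
apply_moves:
  moves: "1 0 -0.02 0 0 0 0;1 0 -0.02 0 0 0 0;1 0 -0.02 0 0 0 0;1 0 -0.02 0 0 0 0;1 0 -0.012 0 0 0 0;1 0 0 0 0 0 0;1 0 0 0 0 0 0"

```text
t: 13.9
eef_pos: [0.5454, -0.0134, 0.0171]
tool_rot: [0.004, 0.799, -0.601, -0.003]
contact_force: [-16.5, -3.3, 24.6]
gripper_width: 0.423
```

Run:
```python
from h import *
o=bot.get_obs(); p=imaging.read_camera('wrist'); save(p,'w12.png')
print(o['t'],o['eef_pos'],o['tool_rot'],o['gripper_width'],o['contact_force'])
```

```text
13.9 [ 0.5454269  -0.01339013  0.01706789] [ 0.00440943  0.79946381 -0.60069164 -0.00278037] 0.42326369961315563 [-16.48720072  -3.31851149  24.56417464]
```

View pics/w12.png

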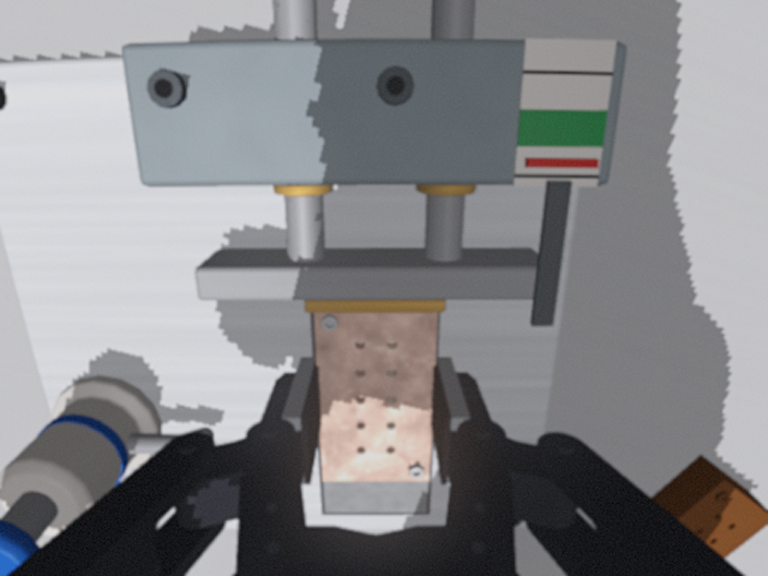

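The pointer has moved only about 5 mm. Vertical force is 25 N and horizontal 16 N, so the insert is dragging on the plate. The commanded travel stays safely under the end stop, so I'll ease the downward load.

Request:
apply_moves:
  moves: "1 0 0 -0.008 0 0 0;1 0 0 0 0 0 0;1 0 0 0 0 0 0"

```text
t: 14.2
eef_pos: [0.5481, -0.0126, 0.0172]
tool_rot: [0.002, 0.8, -0.601, -0.001]
contact_force: [-6.9, -2.1, 4.3]
gripper_width: 0.428
```

Request:
apply_moves:
  moves: "1 0 -0.015 -0.002 0 0 0;1 0 -0.015 -0.002 0 0 0;1 0 -0.01 0 0 0 0;1 0 0 0 0 0 0;1 0 0 0 0 0 0"

```text
t: 14.62
eef_pos: [0.5512, -0.0117, 0.0171]
tool_rot: [0.003, 0.8, -0.601, -0.002]
contact_force: [-10.0, -3.3, 5.9]
gripper_width: 0.426
```

Run:
```python
from h import *
o=bot.get_obs(); p=imaging.read_camera('wrist'); save(p,'w13.png')
print(o['t'],o['eef_pos'],o['tool_rot'],o['gripper_width'],o['contact_force'])
```

```text
14.6167 [ 0.5512198  -0.01168006  0.0171441 ] [ 0.00324349  0.79955465 -0.60057987 -0.00238056] 0.4263249092911937 [-10.01903025  -3.31877357   5.86380852]
```

View pics/w13.png

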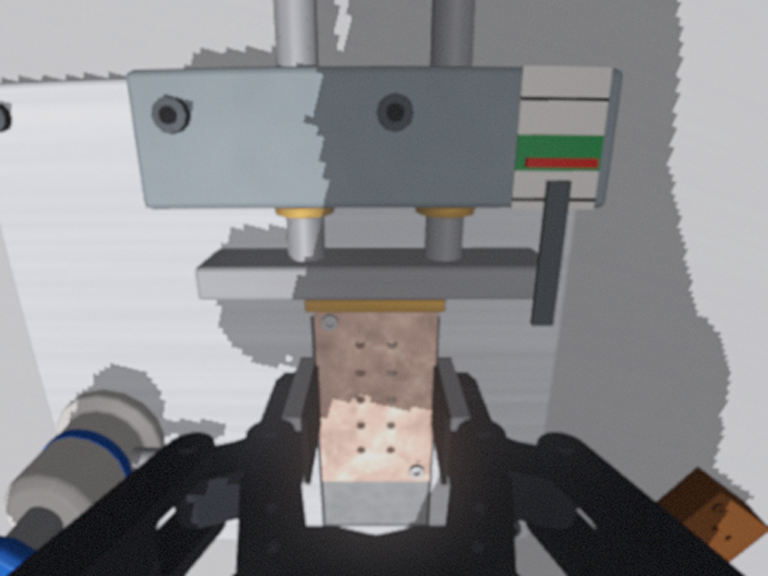

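The pointer is now in the lower part of the green, at about 10 mm. I'll move another 2–3 mm towards the middle.

Request:
apply_moves:
  moves: "1 0 -0.013 -0.002 0 0 0;1 0 -0.012 -0.001 0 0 0;1 0 0 0 0 0 0;1 0 0 0 0 0 0;1 0 0 0 0 0 0;1 0 0 0 0 0 0"

```text
t: 15.17
eef_pos: [0.5538, -0.0109, 0.0172]
tool_rot: [0.003, 0.8, -0.601, -0.003]
contact_force: [-9.2, -3.0, 3.2]
gripper_width: 0.428
```

Run:
```python
from h import *
for i in range(3):
  o=bot.get_obs(); p=imaging.read_camera('wrist'); print(o['t'],o['eef_pos'],o['gripper_width'],o['contact_force'])
save(p,'w14.png')
p=imaging.read_camera('scene'); save(p,'s14.png',5,(180,180,300,280))
```

```text
15.1667 [ 0.55378478 -0.01092783  0.01716781] 0.42764416185463594 [-9.23450766 -2.96328315  3.18138998]
15.2167 [ 0.55377538 -0.01095254  0.01717611] 0.4258643143037078 [-8.70731953 -3.3468856   3.34244873]
15.2667 [ 0.55379824 -0.01090536  0.01717314] 0.42569305103847593 [-9.43729303 -3.24448678  3.14657735]
```

View pics/w14.png

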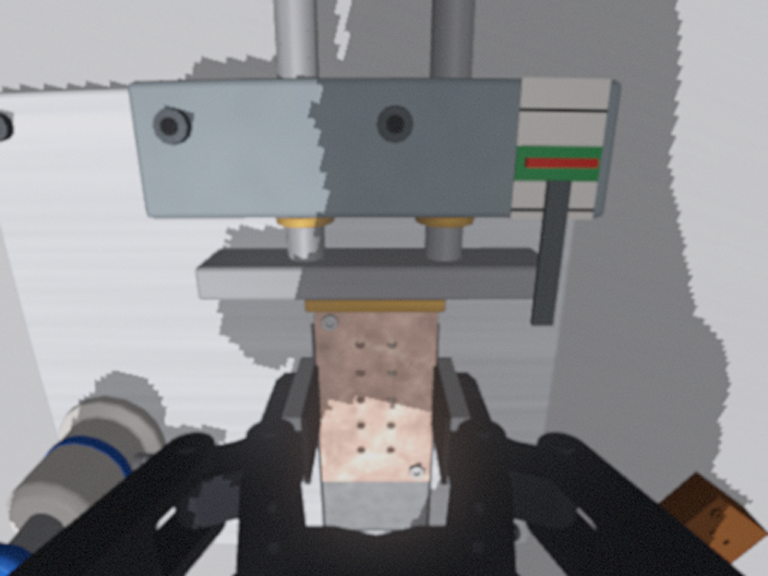

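View pics/s14.png

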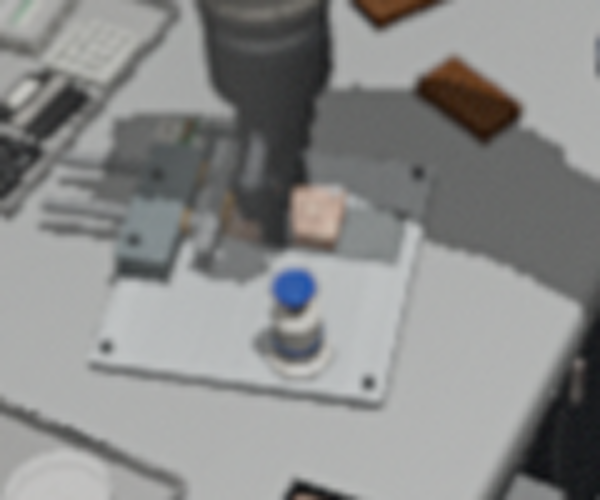

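The red pointer is at row 108, mid-green, the insert is square and centred on the pad, the plunger is up and the readings are steady. I'll hold briefly and then hand in.

Request:
apply_moves:
  moves: "1 0 0 0 0 0 0;1 0 0 0 0 0 0;1 0 0 0 0 0 0;1 0 0 0 0 0 0"

```text
t: 15.7
eef_pos: [0.5538, -0.0109, 0.0172]
tool_rot: [0.003, 0.8, -0.601, -0.003]
contact_force: [-9.7, -3.9, 2.9]
gripper_width: 0.418
```

Run:
```python
from h import *
o=bot.get_obs(); print(o['t'],o['eef_pos'],o['contact_force'],o['gripper_width'])
print(bot.hand_in())
```

```text
15.7 [ 0.55378907 -0.01092749  0.01717074] [-9.68102394 -3.91700182  2.92466632] 0.4184868260951576
the job is handed in; nothing more can be done
None
```

I pressed the purge plunger to its stop and let it come back up. Then I gripped the copper insert, laid it flat on the seat with a narrow end against the brass pad, and pushed the fence into the green zone. I handed in at t = 15.7 s, still holding it there. The hand-in reports no verdict.

- **Pointer:** it stands mid-green, at about 12.5 mm travel, which is about 7.5 N on the fence. The end stop was not approached.
- **Insert:** it looked square and centred on the pad in the wrist camera, within about 1 mm. TCP and wrist force were steady.
- **Plunger and bystanders:** the plunger is up. I did not touch the strip boat, tweezers or loupe, and did not measure their positions again at the end.
- **Force reading that disagrees:** the wrist showed about 10 N horizontally against the fence's 7.5 N. I put the difference down to friction under the insert.
- **Correction on the way:** on the first push the insert dragged on the plate, with about 25 N of vertical load. I eased that load before going on.

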